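# Slide the battery box into its charging dock

## Robot

A 7-joint arm with a two-finger parallel gripper is mounted at the origin on the work surface; the furniture and walls round the work are solid. World frame = base frame: x ahead of the robot, y to its left, z up, the work surface at z = 0. Lengths are in m, angles in rad, forces in N, time in s.
With the tool pointing down it reaches from about 0.425 to 0.95 m from the base axis. Payload 4.7 kg.
Tool frame: the origin (TCP) lies at the very end of the fingers, on their centre line; the grasp point (between the pads) lies 19 mm behind it; z points along the fingers, y is the line along which they close (so a half turn about z gives the same grasp; the last joint's range is limited). The gripper opens to 87 mm and grips with 3 to 60 N. Pads are 19 mm wide; open, the fingers measure 117 mm over their backs; the gripper's body (75 mm by 190 mm) begins 51 mm behind the grasp point.
Start: joints at [-1.353, 0.469, -0.049, 1.532, 0.024, 1.141, -0.082], TCP at [0.165, 0.655, 0.223] pointing down, gripper open.
Joint ranges: [-2.59, 2.59], [-0.33, 1.99], [-1.39, 1.29], [0.1, 2.45], [-1.04, 4.18], [0.21, 1.99], [-2.66, 2.66]. Speed limits (rad/s): [2.57, 2.57, 3.14, 3.14, 3.14, 3.14, 3.14].

## Interface

Orientations are given as a 3x3 rotation matrix whose columns are the frame's x, y, z axes.
In Python, from station import ctrl, cams, ticket gives the robot as it stands. The module is installed in compiled form; this text tells all that it offers.
- The arm moves only by the shell command python3 -m pendant 'ROWS' [FORCE]. ROWS is JSON, a list of rows, each a list of 7 numbers: the shift along the tool's x, y, z in mm, then the turn, a rotation vector about the tool's x, y, z in rad, then the finger opening in mm, from 0 to 87. In form: [[dx, dy, dz, ax, ay, az, fingers], ...]. A call has 1 to 20 rows; each row shifts and turns the commanded pose from where the row before left it, along the tool's axes as they then stand; what a row does not reach is not made up. A row lasts 1/12 s, in which the tool goes at most 41.7 mm and 7.16 degrees, less where a joint would pass 70% of its speed; a pose out of reach is approached as far as the arm can. A call is refused whole if a number of a shift passes 41.7 or a number of a turn 0.125, either way. A call with a gripper value outside its range is refused whole. The fingers move at their own pace and stop on an object; FORCE is the grip in N (left out, the last holds). Time passes only in rows, so rows that do not move let the fingers close. It gives the time, the measured TCP pose, the force, the opening and the grip force at its end, in the units of the state.
- ctrl.get_obs(): the state, without advancing time (a new reading comes with each control period).
- cams.capture(name): name is "scene" or "side" or "wrist"; returns a dict with "pixels" (384x512x3 uint8, blue, green, red), "vfov" (degrees; the focal length in pixels is half the picture's height over the tangent of half this angle, whatever the lens; pixels are square), "cx", "cy" (the principal point, pixels), "origin" and "rotation" of the camera in the world. Camera axes: x right, y up, looking along -z (the intrinsics and any distortion apply to the point x, -y, -z); pixel columns grow to the right and rows downward; lengths in m; the calibration is good to about 2 mm. A picture is of the moment at which its call begins. There is no depth.
- ticket.job_done(): hands the job in; it is judged then, once.
The state is a dict: "time": time; "q": joint angles; "dq": joint speeds; "joint_torque": joint torques, N m; "tcp_pos": TCP position; "ee_rot": TCP orientation; "ft_force": force on the tool from outside, world axes, zero at the start; "wrist_torque": the same for the moment, N m; "width": finger opening in m; "gripper_force": force on a finger pad.
Only numpy, scipy, OpenCV 4.12 (cv2) and the standard library are available. Lean on these libraries where they do the work, as an engineer would, in place of code of your own. Each camera call takes 0.05 s, during which the arm holds its last target. There are 200 camera calls.

## Task

Without gripping or lifting it, push the heavy yellow battery box along the bench, low near its base so that it slides and does not tip, until it is fully home in the grey charging dock, squarely against the back stop. Then press the green button on top of the dock fully down and let it go. Leave the bottle, the parts pot and the loupe where they are.

Things in the scene. Friction and masses are not known exactly. Their poses are not given: they have to be found in the camera images.
- battery_box: Loose yellow box, black top, 0.6 to 1 kg, 70 mm deep (x), 120 wide (y), 95 high, bar handle on top to 119 mm. Origin: centre of its underside, on the bench; z up. x points from its flat rear face (x = -35 mm, to be pushed) to its front face, which enters the dock first. Its feet reach 28 mm fore and aft: pushed 20 to 35 mm above the bench it slides, in its upper half it tips.
- dock: Grey dock fixed to the bench, with no floor: the box slides on the bench. Origin: the bench point where the box's origin lies when home; x: the way the box goes in, with the box's x along it. Back stop: front of a tower, x = 35 to 99 mm, 144 wide, 60 high. The box starts 140 to 200 mm short of home, up to 20 mm off the dock's line and 0.2 rad askew.
- dock_mouth (a point): Middle of the dock's mouth on the bench, at x = -37 mm of the dock, level with the box's rear face when it is home. Side rails 40 mm high, 8 thick stand 128 mm apart inside (4 mm clear each side of the box) from the back stop to x = -10 mm, then flare outward to about 155 mm apart at the mouth.
- charge_top (a point): Centre of the top of the round green push button, 28 mm across, on top of the dock's tower (67 mm along the dock's x from the dock's origin). It moves straight down and springs back.
- charge (a joint): Travel of the green button: 0 released, 0.006 m fully down, which takes about 5 N.
- parts_pot: Clear screw-top parts pot with dark blue lid, 43 mm across, 31 mm high, loose on the bench; origin at the centre of its underside. Leave alone.
- bottle: Tea bottle, green with orange cap, 62 mm across, 178 mm high, standing loose on the bench; origin at the centre of its underside. Leave alone.
- loupe: Black watchmaker's loupe, 38 mm across, 30 mm high, loose on the bench; origin at the centre of its underside. Leave alone.

How it is judged:
On the way, in this order (a step that is already met when the one before it is completed fails the run):
1. the box stands fully home in the dock (x of battery_box in the frame of dock above -0.006 m and y of battery_box in the frame of dock between -0.008 and 0.008 m and angle between the x axis of battery_box and the x axis of dock, either way round below 0.07 rad and angle between battery_box's own z axis and vertical below 0.05 rad), for 0.2 s.
2. the green button is pressed fully down (value of joint charge above 0.0045 m), for 0.05 s.
At the end, for the whole second after the job is handed in: The box stands upright on the bench and at rest, within 6 mm of the back stop, within 8 mm of the dock's middle and square to it within 0.07 rad; the button has been pressed down at least 4.5 mm after the box was home, and has sprung back (all of step 1 and height (world z) of battery_box below 0.004 m and linear speed of battery_box below 0.01 m/s and value of joint charge below 0.002 m); the robot touches nothing.
It fails at once if the battery box tips more than 0.2 rad (angle between battery_box's own z axis and vertical above 0.2 rad).
It fails at once if the battery box is lifted off the bench (origin more than 8 mm up) (height (world z) of battery_box above 0.008 m).
It fails at once if the fingers straddle the box or its handle to grip it (the point between the finger pads lies inside the box's outline) (x of the grasp point in the frame of battery_box between -0.028 and 0.028 m and y of the grasp point in the frame of battery_box between -0.06 and 0.06 m and z of the grasp point in the frame of battery_box below 0.118 m).
It fails at once if the pot, bottle or loupe is moved more than 15 mm (distance of any of parts_pot, bottle, loupe from where it was at the start of the episode above 0.015 m).
It also fails if it takes over 48 s, if anything falls off the work surface, if the arm or the gripper's body presses on something with over 40 N, if the wrist force passes 120 N, or if a joint passes its speed limit or range.

## Working session

There is one attempt and no reset: what is moved stays moved. The work goes in short steps, Python scripts to look and compute and a shell command to move; the robot and the scene stay as the last step left them, time stands still between calls to the robot, and variables do not carry over. Pictures are saved under pics/ and viewed, at most 10 in all, crops included, and the job is handed in when it is done.

```bash
mkdir -p pics
cat > h.py <<'E'
import numpy as np, cv2
from station import ctrl, cams, ticket
def cap(n,f=None):
    c=cams.capture(n)
    if f: cv2.imwrite('pics/'+f,c['pixels'])
    return c
def ray(c,u,v):
    f=c['pixels'].shape[0]/2/np.tan(np.radians(c['vfov'])/2)
    d=np.array([(u-c['cx'])/f,-(v-c['cy'])/f,-1.])
    return np.array(c['origin']),np.array(c['rotation'])@d
def onz(c,u,v,z):
    o,d=ray(c,u,v); return o+d*(z-o[2])/d[2]
E
python3 - <<'E'
from h import *
a=cap('scene','a.png');b=cap('side','b.png')
cv2.imwrite('pics/ab.png',cv2.resize(np.hstack([a['pixels'],b['pixels']]),(800,300)))
for c in(a,b): print({k:v for k,v in c.items() if k!='pixels'})
o=ctrl.get_obs();print(o['time'],o['tcp_pos'],o['ee_rot'],o['ft_force'])
E
```

```text
{'vfov': 46.66282160362315, 'cx': 249.93106770676252, 'cy': 197.94124508980002, 'origin': array([-0.15383141, -0.33093134,  0.82611059]), 'rotation': array([[ 0.65869798,  0.52866961, -0.53537409],
       [-0.75232005,  0.45192691, -0.47935019],
       [-0.01146792,  0.71851967,  0.69541209]])}
{'vfov': 49.884865043236104, 'cx': 255.5764543911686, 'cy': 198.47875907491127, 'origin': array([0.35204409, 0.95670942, 0.46002885]), 'rotation': array([[-0.99201403,  0.0441303 , -0.11815532],
       [-0.12567482, -0.42514949,  0.89635582],
       [-0.01067722,  0.90404669,  0.42730033]])}
0.1 [0.16475775 0.65404436 0.22158824] [[-9.69705970e-01  2.44274826e-01 -3.76775636e-04]
 [ 2.44275111e-01  9.69704463e-01 -1.70997406e-03]
 [-5.23426011e-05 -1.75020897e-03 -9.99998467e-01]] [ 0.00305597  0.50677307 -0.53782514]
```

View pics/a.png

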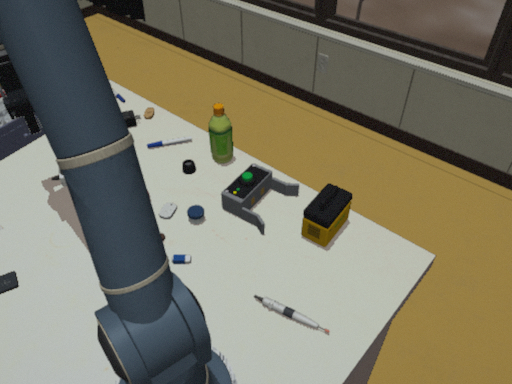

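View pics/b.png

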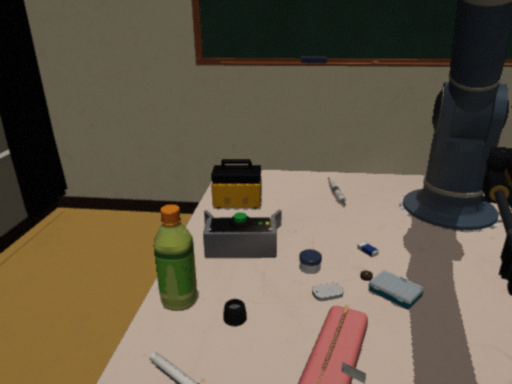

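Scene view: box at (327,215), dock at (250,190) with green button (247,177), bottle (221,135), loupe (189,166), pot (196,213). Side view: box (237,187), dock (241,236), button (240,218). I'll zoom in to read the corners.

Run:
```python
from h import *
a=cv2.imread('pics/a.png');b=cv2.imread('pics/b.png')
A=cv2.resize(a[150:250,210:360],(800,533),interpolation=3)
for k in range(0,150,10): cv2.putText(A,str(210+k),(int(k*5.333),10),0,.35,(0,0,255)); cv2.line(A,(int(k*5.333),12),(int(k*5.333),533),(0,0,255) if k%50==0 else (200,160,200),1)
for k in range(0,100,10): cv2.putText(A,str(150+k),(0,int(k*5.333)),0,.35,(0,0,255)); cv2.line(A,(0,int(k*5.333)),(800,int(k*5.333)),(200,160,200),1)
cv2.imwrite('pics/c.png',A)
for n in('scene','side'):
    c=cap(n); h=cv2.cvtColor(c['pixels'],cv2.COLOR_BGR2HSV)
    m=cv2.inRange(h,(55,150,60),(85,255,255)); 
    k,l,s,ce=cv2.connectedComponentsWithStats(m)
    print(n,[(s[i].tolist(),ce[i].round(1)) for i in range(1,k) if s[i][4]>15])
```

```text
scene [([242, 171, 11, 10, 83], array([246.9, 175.8]))]
side [([234, 214, 12, 7, 64], array([239.7, 216.5]))]
```

View pics/c.png

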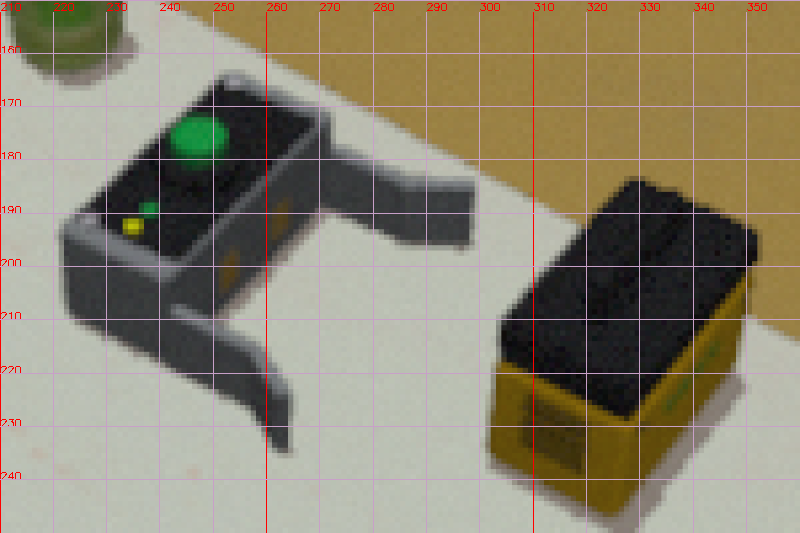

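Zoomed scene: box top corners (303.5,210),(327.5,228),(351.5,194),(329,184), rear base corner (325.5,247); tower top corners (222,192),(241,202),(271,172),(253,164); mouth rail ends (263,235) and (297,196) at the bench.

```bash
cat > m.py <<'E'
from h import *
a=cap('scene');b=cap('side')
P=lambda pts,z:np.array([onz(a,u,v,z)[:2] for u,v in pts])
t=P([(303.5,210),(327.5,228),(351.5,194),(329,184)],.095);print('box top',t.round(4),'c',t.mean(0),'edges',np.linalg.norm(np.roll(t,-1,0)-t,axis=1))
bb=P([(302,238),(325.5,247),(348,222)],0);print('base',bb.round(4),np.linalg.norm(np.diff(bb,axis=0),axis=1),'c',(bb[0]+bb[2])/2)
d=P([(222,192),(241,202),(271,172),(253,164)],.06);print('tower',d.round(4),d.mean(0),np.linalg.norm(np.roll(d,-1,0)-d,axis=1))
ang=lambda v:np.arctan2(v[1],v[0])
print('box dir',ang(t[0]-t[1]),ang(t[3]-t[2]),'wide-90',ang(t[1]-t[2])+np.pi/2-2*np.pi,ang(t[0]-t[3])-np.pi/2, 'base',ang(bb[0]-bb[1]))
print('dock dir',ang(d[0]-d[1]),ang(d[3]-d[2]),ang(d[1]-d[2])-np.pi/2,ang(d[0]-d[3])-np.pi/2)
print('mouth',P([(263,235),(297,196)],0).round(4))
o1,d1=ray(a,247,176);o2,d2=ray(b,239.7,216.5)
s=np.linalg.lstsq(np.c_[d1,-d2],o2-o1,rcond=None)[0];print('button',o1+s[0]*d1,o2+s[1]*d2)
print('pot',onz(a,196,212,.031),'loupe',onz(a,189,163,.03),'bottle',onz(a,222,157,0))
E
python3 m.py
```

```text
box top [[ 0.4589  0.0535]
 [ 0.4484 -0.0195]
 [ 0.5759 -0.0015]
 [ 0.5708  0.0589]] c [0.51350208 0.0228435 ] edges [0.07371153 0.12873849 0.06056659 0.11195756]
base [[ 0.459   0.0495]
 [ 0.4727 -0.0098]
 [ 0.5771 -0.0067]] [0.06094103 0.10449127] c [0.5180728  0.02143322]
tower [[0.4065 0.2646]
 [0.411  0.2044]
 [0.5458 0.2197]
 [0.54   0.2772]] [0.4758218  0.24147674] [0.06041887 0.13573604 0.05788132 0.13403568]
box dir 1.4275878554268 1.6554684731327327 wide-90 -7.713361370501673 -4.6638132050213095 base 1.7972034457838448
dock dir 1.644488413640263 1.6725595162324527 -4.599535901804703 -4.618149837982481
mouth [[0.4046 0.1279]
 [0.5696 0.1477]]
button [0.47750941 0.24316139 0.07823994] [0.4782575  0.24301596 0.07875982]
pot [0.33304732 0.28613264 0.031     ] loupe [0.4540264  0.44064679 0.03      ] bottle [5.59335230e-01 4.15685634e-01 1.11022302e-16]
```

Dock heading ≈1.675 rad, origin ≈(0.485,0.176); box centre ≈(0.515,0.022), heading ≈1.66. Moving round to the rear, first a waypoint and then the turn.

```bash
python3 -m pendant '[[-22,-17,-3,0,0,0,75],[-22,-17,-3,0,0,0,75],[-22,-17,-3,0,0,0,75],[-22,-17,-3,0,0,0,75],[-22,-17,-3,0,0,0,75],[-22,-17,-3,0,0,0,75],[-22,-17,-3,0,0,0,75],[-22,-17,-3,0,0,0,75],[-22,-17,-3,0,0,0,75],[-22,-17,-3,0,0,0,75],[-22,-17,-3,0,0,0,75],[-22,-17,-3,0,0,0,75],[-22,-17,-3,0,0,0,75],[-22,-17,-3,0,0,0,75],[-22,-17,-3,0,0,0,75],[-22,-17,-3,0,0,0,75]]' && python3 -m pendant '[[0,0,0,0,0,0.12,75],[0,0,0,0,0,0.12,75],[0,0,0,0,0,0.12,75],[0,0,0,0,0,0.12,75],[0,0,0,0,0,0.12,75],[0,0,0,0,0,0.12,75],[0,0,0,0,0,0.12,75],[0,0,0,0,0,0.12,75],[0,0,0,0,0,0.12,75],[0,0,0,0,0,0.12,75]]'; python3 -c "
from h import *
print(ctrl.get_obs()['ee_rot'],ctrl.get_obs()['q'])"
```

```text
time: 1.63
tcp_pos: [0.4404, 0.3036, 0.2708]
ee_rot: [[-0.97, 0.244, 0.0], [0.244, 0.97, 0.0], [-0.0, 0.0, -1.0]]
ft_force: [0.8, 1.2, -0.4]
width: 0.0749
gripper_force: 0.0
time: 2.47
tcp_pos: [0.4397, 0.3048, 0.2706]
ee_rot: [[-0.118, 0.993, 0.0], [0.993, 0.118, 0.0], [0.0, 0.0, -1.0]]
ft_force: [-0.3, 0.2, 0.2]
width: 0.0748
gripper_force: 0.0
[[-1.17842981e-01  9.93032241e-01  3.08550688e-06]
 [ 9.93032223e-01  1.17842978e-01  1.90488166e-04]
 [ 1.88797286e-04  2.55117011e-05 -9.99999982e-01]] [-0.92387058  0.19652871  0.28122882  1.81745011 -0.05996206  1.13571867
 -0.50437309]
```

```bash
python3 -m pendant '[[-28,3,0,0,0,0,75],[-28,3,0,0,0,0,75],[-28,3,0,0,0,0,75],[-28,3,0,0,0,0,75],[-28,3,0,0,0,0,75],[-28,3,0,0,0,0,75],[-28,3,0,0,0,0,75],[-28,3,0,0,0,0,75],[-28,3,0,0,0,0,75],[-28,3,0,0,0,0,75],[-28,3,0,0,0,0,75],[-28,3,0,0,0,0,75],[-28,3,0,0,0,0,75],[-28,3,0,0,0,0,75],[0,0,0,0,0.1,0,75],[0,0,0,0,0.1,0,75],[0,0,0,0,0.1,0,75],[0,0,0,0,0.1,0,75],[0,0,0,0,0.1,0,75]]'; python3 -c "
from h import *
c=cap('wrist','d.png');print(c['origin'],c['rotation'],ctrl.get_obs()['q'])"
```

```text
time: 4.05
tcp_pos: [0.5304, -0.0793, 0.2714]
ee_rot: [[-0.109, 0.992, -0.057], [0.869, 0.123, 0.48], [0.483, 0.003, -0.875]]
ft_force: [-1.0, -0.1, -0.3]
width: 0.0746
gripper_force: 0.0
[ 0.53293714 -0.1008309   0.44378146] [[ 0.99248369 -0.11912227  0.02803605]
 [ 0.12232417  0.95893816 -0.25587966]
 [ 0.00359613  0.25738587  0.96630201]] [-0.06968053  0.35842483  0.52950743  1.74493926 -0.60189626  1.42557458
  0.76745129]
```

View pics/d.png

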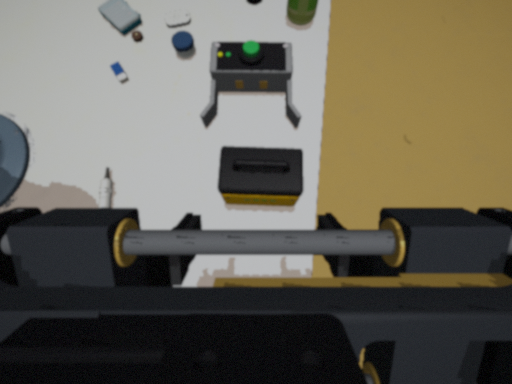

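Wrist view: box top corners ≈(222,148),(303,149),(302,195),(219,193); dock ahead with tower front top edge ≈(211,70)-(292,73), rail ends (207,124),(296,124), button (251,48).

```bash
cat > w.py <<'E'
from h import *
c=cap('wrist','w.png')
p=c['pixels'];h=cv2.cvtColor(p,cv2.COLOR_BGR2HSV)
ang=lambda v:np.arctan2(v[1],v[0])
def comp(m,u,v,r=60):
    k,l,s,ce=cv2.connectedComponentsWithStats(m); best=max(range(1,k),key=lambda i:s[i][4]/(1+np.hypot(*(ce[i]-(u,v)))**2))
    return (l==best).astype('uint8'),ce[best]
def rect(m,z,n):
    pts=cv2.findContours(m,0,1)[0];pts=max(pts,key=cv2.contourArea)[:,0]
    q=np.array([onz(c,u,v,z)[:2]*1000 for u,v in pts],np.float32)
    r=cv2.minAreaRect(q);print(n,np.round(r[0],1),np.round(r[1],1),'deg',round(r[2],2));return r
import sys
u,v=map(float,sys.argv[1:3])
m,_=comp(cv2.inRange(h,(0,0,0),(180,255,60))&(cv2.fillPoly(np.zeros(p.shape[:2],'uint8'),[np.array([[u-60,v-30],[u+60,v-30],[u+60,v+30],[u-60,v+30]],int)],255)),u,v)
rect(m,.095,'boxtop')
y,_=comp(cv2.inRange(h,(15,150,60),(35,255,255))&(cv2.rectangle(np.zeros(p.shape[:2],'uint8'),(int(u-50),int(v-40)),(int(u+50),int(v+45)),255,-1)),u,v+25)
ys,xs=np.nonzero(y);print('yellow bbox',xs.min(),xs.max(),ys.min(),ys.max())
g,ce=comp(cv2.inRange(h,(55,150,50),(85,255,255)),float(sys.argv[3]),float(sys.argv[4]))
print('button',onz(c,*ce,.078))
E
python3 w.py 260 171 251 48
python3 - <<'E'
from h import *
c=cap('wrist')
P=lambda pts,z:[(onz(c,u,v,z)*1000).round(1)[:2].tolist() for u,v in pts]
print(P([(222,148),(303,149),(302,195),(219,193)],.095),P([(221,202),(297,205)],0),P([(211,70),(292,73)],.06),P([(207,125),(296,125)],0))
E
```

```text
boxtop [521.9  20.6] [113.3  67.2] deg 5.12
yellow bbox 223 299 190 201
button [0.47885015 0.23777102 0.078     ]
[[462.5, 42.3], [576.1, 53.8], [579.6, -12.9], [468.3, -22.9]] [[456.5, -16.1], [585.4, -6.5]] [[415.7, 195.4], [552.0, 204.9]] [[409.0, 124.2], [571.7, 142.9]]
```

```bash
python3 -m pendant '[[0,0,0,-0.0145,0,0.026,75],[-15,-0.8,27,0,0,0,75],[-15,-0.8,27,0,0,0,75],[-15,-0.8,27,0,0,0,75],[-15,-0.8,27,0,0,0,75],[-15,-0.8,27,0,0,0,75],[-15,-0.8,27,0,0,0,75],[-15,-0.8,27,0,0,0,75],[-14,-0.8,26,0,0,0,75],[0,0,0,0,0,0,75]]'
```

```text
time: 5.03
tcp_pos: [0.5209, -0.0774, 0.0211]
ee_rot: [[-0.082, 0.995, -0.053], [0.873, 0.098, 0.478], [0.481, -0.007, -0.877]]
ft_force: [-0.7, -0.8, 0.5]
width: 0.075
gripper_force: 0.0
```

```bash
python3 -m pendant '[[1.4,0,-2.6,0,0,0,75],[5.3,0,2.9,0,0,0,75],[5.3,0,2.9,0,0,0,75],[5.3,0,2.9,0,0,0,75],[5.3,0,2.9,0,0,0,75],[5.3,0,2.9,0,0,0,75],[5.3,0,2.9,0,0,0,75],[5.3,0,2.9,0,0,0,75],[5.3,0,2.9,0,0,0,75],[3.5,0,1.9,0,0,0,75],[3.5,0,1.9,0,0,0,75],[3.5,0,1.9,0,0,0,75],[3.5,0,1.9,0,0,0,75]]'; python3 -c "
from h import *
c=cap('side','e.png');c=cap('wrist','f.png')"
```

```text
time: 6.12
tcp_pos: [0.518, -0.0179, 0.0275]
ee_rot: [[-0.082, 0.996, -0.044], [0.875, 0.093, 0.475], [0.477, 0.001, -0.879]]
ft_force: [0.2, -6.4, 2.2]
width: 0.0748
gripper_force: 3.3
```

View pics/f.png

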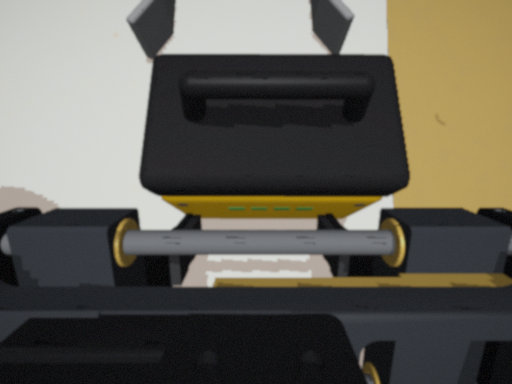

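Contact made, box evenly against both fingers; rails are left of the box (rail middle u≈241, box u≈274). Pushing diagonally, forward and left.

```bash
python3 -m pendant '[[4.5,-0.9,2.4,0,0,0,75],[4.5,-0.9,2.4,0,0,0,75],[4.5,-0.9,2.4,0,0,0,75],[4.5,-0.9,2.4,0,0,0,75],[4.5,-0.9,2.4,0,0,0,75],[4.5,-0.9,2.4,0,0,0,75],[4.5,-0.9,2.4,0,0,0,75],[4.5,-0.9,2.4,0,0,0,75],[4.5,-0.9,2.4,0,0,0,75],[4.5,-0.9,2.4,0,0,0,75],[4.5,-0.9,2.4,0,0,0,75],[4.5,-0.9,2.4,0,0,0,75]]'; python3 -c "
from h import *
c=cap('scene');p=c['pixels'];cv2.imwrite('pics/g.png',cv2.resize(p[140:250,200:365],(750,500),interpolation=3));w=cap('wrist')
cv2.imwrite('pics/g2.png',np.vstack([cv2.resize(p[140:250,200:365],(510,340),interpolation=3),w['pixels'][:256,:510]]))"
```

```text
time: 7.22
tcp_pos: [0.5009, 0.0435, 0.0283]
ee_rot: [[-0.083, 0.996, -0.045], [0.874, 0.094, 0.477], [0.479, 0.0, -0.878]]
ft_force: [1.7, -4.9, 0.2]
width: 0.0752
gripper_force: 2.3
```

View pics/g2.png

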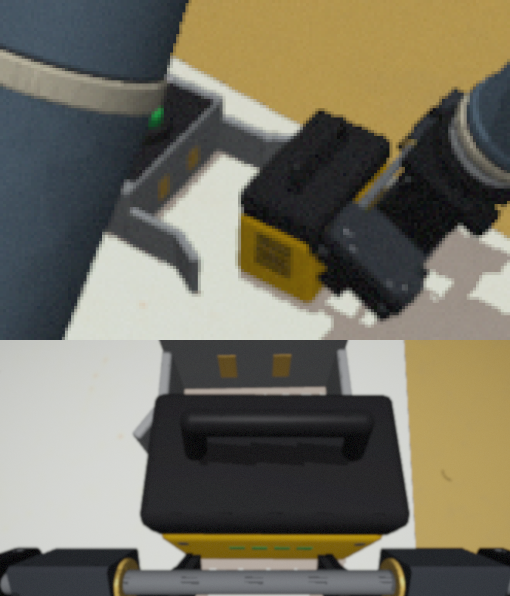

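Box is still about right-of-centre relative to the tower contacts (box u≈274, contacts u≈254). Compute the offset.

```bash
cat > x.py <<'E'
from h import *
c=cap('wrist');p=c['pixels']
h=cv2.cvtColor(p,cv2.COLOR_BGR2HSV)
m=cv2.inRange(h,(0,0,0),(180,255,70))[:198];k,l,s,ce=cv2.connectedComponentsWithStats(m)
i=max(range(1,k),key=lambda i:s[i][4]);print(s[i])
ys,xs=np.nonzero(l==i);pts=np.array([onz(c,u,v,.095)[:2]*1000 for u,v in zip(xs,ys) if v>100],np.float32)
full=np.array([onz(c,u,v,.095)[:2]*1000 for u,v in zip(xs,ys)],np.float32)
r=cv2.minAreaRect(full);print(r)
# rear edge line of the black top
rear=[(u,ys[xs==u].max()) for u in range(s[i][0]+20,s[i][0]+s[i][2]-20)]
q=np.array([onz(c,u,v,.095)[:2]*1000 for u,v in rear]);a=np.polyfit(q[:,0],q[:,1],1)[0];print('rear edge deg',np.degrees(np.arctan(a)),'mid',q.mean(0))
H=np.radians(95.5);X=np.array([np.cos(H),np.sin(H)]);Y=np.array([-X[1],X[0]])
D=np.array([484.7,174.]);b=np.array(r[0])-D;print('along',b@X,'lat',b@Y)
g=cv2.inRange(h,(10,90,40),(30,255,200))[:60,190:330];k,l,s,ce=cv2.connectedComponentsWithStats(g)
for j in range(1,k):
    if s[j][4]>60:
        o,d=ray(c,ce[j][0]+190,ce[j][1]);P=D+35*X; t=((P-o[:2]*1000)@X)/(d[:2]*1000@X);w=o+t*d;print('contact',w,'lat',(w[:2]*1000-D)@Y)
E
python3 x.py
```

```text
[  140     0   268   195 42067]
((499.94232177734375, 101.29574584960938), (116.693359375, 102.09966278076172), 5.476992130279541)
rear edge deg 5.177167444800056 mid [506.49299692  50.99669755]
along -73.83044998732493 lat -8.203755200991436
contact [0.50338068 0.21096062 0.02663422] lat -22.13719664101725
contact [0.45970657 0.20675528 0.02590115] lat 21.738910865775225
```

```bash
python3 -m pendant '[[4.5,-1.05,2.4,0,0,0,75],[4.5,-1.05,2.4,0,0,0,75],[4.5,-1.05,2.4,0,0,0,75],[4.5,-1.05,2.4,0,0,0,75],[4.5,-1.05,2.4,0,0,0,75],[4.5,-1.05,2.4,0,0,0,75],[4.5,-1.05,2.4,0,0,0,75],[4.5,-1.05,2.4,0,0,0,75]]';python3 x.py
```

```text
time: 8.03
tcp_pos: [0.4888, 0.0833, 0.0288]
ee_rot: [[-0.083, 0.996, -0.045], [0.874, 0.094, 0.477], [0.479, 0.0, -0.878]]
ft_force: [1.8, -4.7, -0.9]
width: 0.0751
gripper_force: 2.2
[  142    32   266   163 38802]
((491.4006042480469, 130.29034423828125), (112.50125885009766, 82.14887237548828), 5.561254024505615)
rear edge deg 5.361604577752814 mid [495.196568    89.56016601]
along -44.15064963364716 lat -2.4803711463869638
```

```bash
python3 -m pendant '[[4.4,-0.25,2.4,0,0,0,75],[4.4,-0.25,2.4,0,0,0,75],[4.4,-0.25,2.4,0,0,0,75],[4.4,-0.25,2.4,0,0,0,75],[4.4,-0.1,2.4,0,0,0,75],[4.4,-0.1,2.4,0,0,0,75],[4.4,0,2.4,0,0,0,75],[4.4,0,2.4,0,0,0,75]]';python3 x.py; python3 -m pendant '[[1.8,0,1,0,0,0,75],[1.8,0,1,0,0,0,75],[0,0,0,0,0,0,75]]'
```

```text
time: 8.75
tcp_pos: [0.4837, 0.1231, 0.0288]
ee_rot: [[-0.083, 0.996, -0.045], [0.874, 0.094, 0.477], [0.48, -0.0, -0.878]]
ft_force: [0.1, -4.9, -0.8]
width: 0.0752
gripper_force: 2.4
[  141     4   267   194 42209]
((485.6744079589844, 178.3292236328125), (112.3402099609375, 100.85982513427734), 5.359870433807373)
rear edge deg 5.266814843924027 mid [489.96427451 129.32970673]
along 4.215899881892356 lat -1.3848596749470319
time: 9.05
tcp_pos: [0.4834, 0.1271, 0.0288]
ee_rot: [[-0.083, 0.996, -0.045], [0.873, 0.094, 0.478], [0.48, 0.0, -0.877]]
ft_force: [0.2, -3.9, -1.0]
width: 0.0748
gripper_force: 1.8
```

Not at the stop yet; keep pushing gently until the force rises.

```bash
python3 -m pendant '[[1.8,0,1,0,0,0,75],[1.8,0,1,0,0,0,75],[1.8,0,1,0,0,0,75]]'; python3 -m pendant '[[0.9,0,0.5,0,0,0,75],[0.9,0,0.5,0,0,0,75]]'; python3 -m pendant '[[0.9,0,0.5,0,0,0,75],[0.9,0,0.5,0,0,0,75]]'
```

```text
time: 9.3
tcp_pos: [0.4836, 0.131, 0.0283]
ee_rot: [[-0.083, 0.996, -0.043], [0.875, 0.093, 0.474], [0.476, 0.002, -0.879]]
ft_force: [-0.3, -12.8, 2.1]
width: 0.0751
gripper_force: 6.2
time: 9.47
tcp_pos: [0.4836, 0.1311, 0.0281]
ee_rot: [[-0.082, 0.996, -0.042], [0.877, 0.092, 0.472], [0.474, 0.002, -0.88]]
ft_force: [-0.0, -15.1, 3.8]
width: 0.075
gripper_force: 7.5
time: 9.63
tcp_pos: [0.4837, 0.1314, 0.0281]
ee_rot: [[-0.082, 0.996, -0.041], [0.878, 0.091, 0.471], [0.472, 0.003, -0.881]]
ft_force: [-1.4, -20.8, 7.4]
width: 0.0755
gripper_force: 9.8
```

```bash
python3 -m pendant '[[-3.5,0,-1.9,0,0,0,75],[-7,0,-3.8,0,0,0,75],[-7,0,-3.8,0,0,0,75],[-7,0,-3.8,0,0,0,75],[-7,0,-3.8,0,0,0,75],[-7,0,-3.8,0,0,0,75],[-7,0,-3.8,0,0,0,75],[-7,0,-3.8,0,0,0,75],[-7,0,-3.8,0,0,0,75],[9.6,0,-17.6,0,0,0,75],[9.6,0,-17.6,0,0,0,60],[9.6,0,-17.6,0,0,0,40],[9.6,0,-17.6,0,0,0,20],[9.6,0,-17.6,0,0,0,0],[9.6,0,-17.6,0,0,0,0],[9.6,0,-17.6,0,0,0,0],[9.6,0,-17.6,0,0,0,0],[9.6,0,-17.6,0,0,0,0]]' 20; python3 -m pendant '[[0,0,0,0,-0.1,0,0],[0,0,0,0,-0.1,0,0],[0,0,0,0,-0.1,0,0],[0,0,0,0,-0.1,0,0],[0,0,0,0,-0.1,0,0],[0,0,0,0,0,0,0]]'; python3 -c "
from h import *
cap('wrist','j.png')
p=cap('scene')['pixels']
q=cap('side')['pixels'];cv2.imwrite('pics/k.png',np.vstack([cv2.resize(p[130:250,200:365],(528,384),interpolation=3)[:, :512],cv2.resize(q[130:270,170:310],(512,512),interpolation=3)])[:,:])
cv2.imwrite('pics/k.png',np.hstack([cv2.resize(p[140:250,190:355],(450,300),interpolation=3),cv2.resize(q[150:270,170:310],(350,300),interpolation=3)]))"
```

```text
time: 11.13
tcp_pos: [0.4887, 0.0689, 0.2099]
ee_rot: [[-0.082, 0.996, -0.045], [0.874, 0.094, 0.477], [0.479, -0.0, -0.878]]
ft_force: [0.3, -0.0, -0.3]
width: 0.0298
gripper_force: 0.0
time: 11.63
tcp_pos: [0.4885, 0.0741, 0.2092]
ee_rot: [[-0.103, 0.995, 0.0], [0.995, 0.103, -0.0], [-0.0, 0.0, -1.0]]
ft_force: [-0.4, 1.2, -0.7]
width: 0.0008
gripper_force: 0.0
```

View pics/j.png

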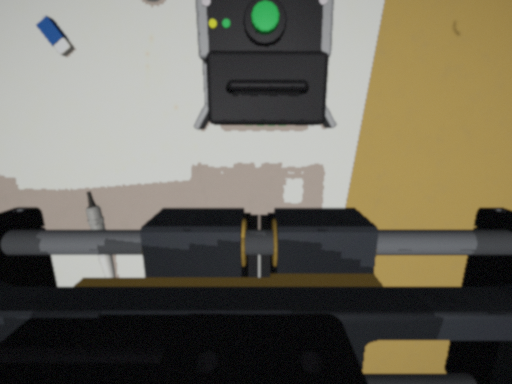

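View pics/k.png

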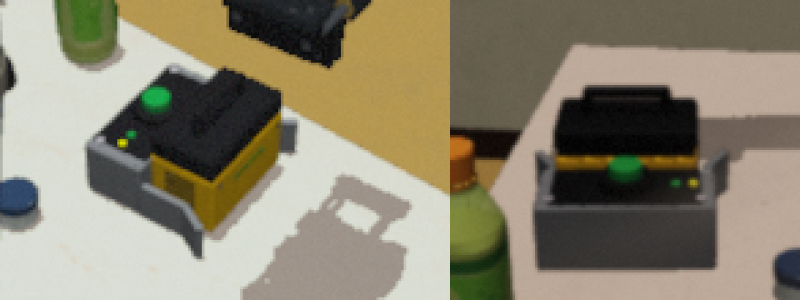

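Box is seated squarely against the tower; button in wrist view at (265,16).

```bash
python3 -c "
from h import *
c=cap('wrist');o=ctrl.get_obs();b=onz(c,265,15.5,.078);print(b,o['ee_rot'].T@(b-o['tcp_pos'])*1000)"; sed -i 's/^u,v=.*/u,v=267,88/' w.py; python3 w.py 267 88 265 16
```

```text
[0.47971153 0.23698966 0.078     ] [169.2932095    6.45540974 130.93120686]
boxtop [488.6 167.3] [119.9  55. ] deg 5.17Traceback (most recent call last):
  File "w.py", line 16, in <module>
    y,_=comp(cv2.inRange(h,(15,150,60),(35,255,255))&(cv2.rectangle(np.zeros(p.shape[:2],'uint8'),(int(u-50),int(v-40)),(int(u+50),int(v+45)),255,-1)),u,v+25)
        ~~~~^^^^^^^^^^^^^^^^^^^^^^^^^^^^^^^^^^^^^^^^^^^^^^^^^^^^^^^^^^^^^^^^^^^^^^^^^^^^^^^^^^^^^^^^^^^^^^^^^^^^^^^^^^^^^^^^^^^^^^^^^^^^^^^^^^^^^^^^^^^^^^^^^^
  File "w.py", line 6, in comp
    k,l,s,ce=cv2.connectedComponentsWithStats(m); best=max(range(1,k),key=lambda i:s[i][4]/(1+np.hypot(*(ce[i]-(u,v)))**2))
                                                       ~~~^^^^^^^^^^^^^^^^^^^^^^^^^^^^^^^^^^^^^^^^^^^^^^^^^^^^^^^^^^^^^^^^^
ValueError: max() iterable argument is empty
```

Target 168 mm forward, +6 in y (mean with triangulation); then down ~120 to hover at z≈0.09.

```bash
python3 -m pendant '[[21,0.7,0,0,0,0,0],[21,0.7,0,0,0,0,0],[21,0.7,0,0,0,0,0],[21,0.7,0,0,0,0,0],[21,0.7,0,0,0,0,0],[21,0.7,0,0,0,0,0],[21,0.7,0,0,0,0,0],[21,0.7,0,0,0,0,0],[0,0,20,0,0,0,0],[0,0,20,0,0,0,0],[0,0,20,0,0,0,0],[0,0,20,0,0,0,0],[0,0,20,0,0,0,0],[0,0,15,0,0,0,0],[0,0,0,0,0,0,0]]'; python3 -m pendant '[[0,0,4,0,0,0,0],[0,0,4,0,0,0,0],[0,0,4,0,0,0,0],[0,0,2,0,0,0,0]]'; python3 -m pendant '[[0,0,2,0,0,0,0],[0,0,1,0,0,0,0]]'
```

```text
time: 13.13
tcp_pos: [0.4774, 0.2341, 0.0909]
ee_rot: [[-0.09, 0.996, -0.005], [0.996, 0.09, -0.003], [-0.003, -0.006, -1.0]]
ft_force: [-0.3, -0.0, -0.3]
width: 0.0004
gripper_force: 0.0
time: 13.47
tcp_pos: [0.4797, 0.2371, 0.0805]
ee_rot: [[-0.094, 0.996, 0.002], [0.996, 0.094, 0.001], [0.001, 0.002, -1.0]]
ft_force: [0.3, -0.9, 1.9]
width: 0.0002
gripper_force: 1.2
time: 13.63
tcp_pos: [0.4797, 0.2371, 0.0776]
ee_rot: [[-0.094, 0.996, 0.002], [0.996, 0.094, 0.001], [0.0, 0.002, -1.0]]
ft_force: [-0.1, -1.2, 4.2]
width: 0.0001
gripper_force: 2.1
```

```bash
python3 -m pendant '[[0,0,1,0,0,0,0],[0,0,1,0,0,0,0]]'; python3 -m pendant '[[0,0,1,0,0,0,0],[0,0,1,0,0,0,0]]';  python3 -m pendant '[[0,0,0.8,0,0,0,0],[0,0,0,0,0,0,0],[0,0,0,0,0,0,0]]'
```

```text
time: 13.8
tcp_pos: [0.4797, 0.2371, 0.0762]
ee_rot: [[-0.094, 0.996, 0.002], [0.996, 0.094, 0.001], [0.0, 0.002, -1.0]]
ft_force: [-1.3, -4.2, 17.1]
width: 0.0003
gripper_force: 8.9
time: 13.97
tcp_pos: [0.4798, 0.2371, 0.0759]
ee_rot: [[-0.094, 0.996, 0.001], [0.996, 0.094, 0.001], [0.001, 0.001, -1.0]]
ft_force: [-6.5, -5.3, 32.0]
width: 0.0003
gripper_force: 15.9
time: 14.22
tcp_pos: [0.4798, 0.2371, 0.0759]
ee_rot: [[-0.094, 0.996, 0.001], [0.996, 0.094, 0.002], [0.002, 0.001, -1.0]]
ft_force: [-5.5, -5.2, 30.1]
width: 0.0006
gripper_force: 15.1
```

Bottomed out (force jumped to 30 N). Releasing.

```bash
python3 -m pendant '[[0,0,-4,0,0,0,0],[0,0,-8,0,0,0,0],[0,0,-20,0,0,0,0],[0,0,-20,0,0,0,0],[0,0,-20,0,0,0,0],[0,0,-20,0,0,0,0],[0,0,-20,0,0,0,0],[0,0,-20,0,0,0,0],[-20,0,0,0,0,0,0],[-20,0,0,0,0,0,0],[-20,0,0,0,0,0,0],[-20,0,0,0,0,0,0],[-20,0,0,0,0,0,0],[-20,0,0,0,0,0,0],[0,0,0,0,0,0,0],[0,0,0,0,0,0,0],[0,0,0,0,0,0,0]]'; python3 -c "
from h import *
p=cap('scene')['pixels'];q=cap('side')['pixels']
cv2.imwrite('pics/l.png',np.hstack([cv2.resize(p[140:250,190:355],(450,300),interpolation=3),cv2.resize(q[150:270,170:310],(350,300),interpolation=3)]))"
```

```text
time: 15.63
tcp_pos: [0.4896, 0.1189, 0.204]
ee_rot: [[-0.095, 0.995, -0.001], [0.995, 0.095, 0.001], [0.001, -0.0, -1.0]]
ft_force: [0.2, 0.3, -0.9]
width: 0.0002
gripper_force: 0.0
```

View pics/l.png

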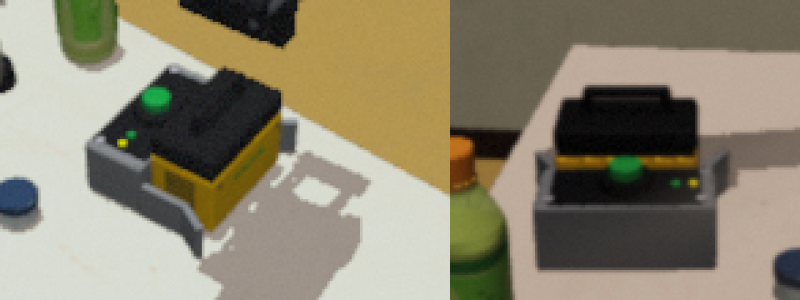

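The box is home and upright, the button is back up (155,98 in the left crop), and the tool is clear of everything.

```bash
python3 -c "
from station import ticket
print(ticket.job_done())"
```

```text
the job is handed in; nothing more can be done
None
```

I slid the battery box home against the dock's back stop, pressed the green button to its end stop and released it, and handed the job in at about 16 s of robot time; the last pictures show the box square and upright, but no verdict came back.

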